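Clamp a jar in the shaker clamp with its wing screw

ROBOT

A 6-joint arm with a two-finger parallel gripper is mounted at the origin on a cart in front of the work surface, level with it; the furniture and walls round the work are solid. World frame = base frame: x ahead of the robot, y to its left, z up, the work surface at z = 0. Lengths are in m, angles in rad, forces in N, time in s.
With the tool pointing down it reaches from about 0.275 to 0.875 m from the base axis. Payload 12.5 kg.
Tool frame: the origin (TCP) lies on the centre line of the jaws, within the pads' length; the fingertips stand r.finger_overhang ahead of it and the grasp point (between the pads) lies 3 mm ahead of it (r.finger_overhang is the distance from the TCP to the fingertips, in m); z points along the fingers, y is the line along which they close (so a half turn about z gives the same grasp; the last joint's range is limited). The gripper opens to 85 mm and grips with 20 to 120 N. Pads are 22 mm wide; open, the fingers measure 114 mm over their backs; the gripper's body (76 mm by 85 mm) begins 54 mm behind the grasp point. The pads swing forward as they close: fully open they stand 13 mm farther back than shut.
Start: joints at [-1.194, 0.351, 1.652, -0, 1.139, -0.085], TCP at [0.245, -0.492, 0.232] pointing down, gripper open.
Joint ranges: [-2.75, 2.75], [-0.79, 2.1], [0.01, 2.65], [-1.57, 4.71], [0.07, 3.14], [-2.87, 2.87]. Speed limits (rad/s): [2.22, 2.22, 2.79, 3.14, 3.14, 3.14].

INTERFACE

Orientations are given as a unit quaternion [x, y, z, w].
In Python, from cell import r, optics gives the robot as it stands. The module is installed in compiled form; this text tells all that it offers. Calls block until the motion is done:
- r.move_to(position, orientation): joint-space move of the TCP to a pose.
- r.move_linear(position, rot=None, vel=0.15): straight line of the TCP; rot=None keeps the orientation; vel is the mean speed in m/s.
- r.set_joints(angles): joint-space move.
- r.set_gripper(opening, squeeze=None): opening from 0.0 (shut) to 1.0 (fully open); squeeze is the grip in N (None keeps the last); returns when the fingers have stopped.
- r.sleep(seconds).
- r.inverse_kinematics(position, orientation): joint angles nearest the present ones, or None.
- optics.get_image(name): name is "side" or "top" or "wrist"; returns a dict with "pixels" (480x640x3 uint8, red, green, blue), "depth" (480x640 float32, m along the optical axis (not along the pixel's ray), 0 where there is no reading), "fx", "fy", "cx", "cy" (pixels), "camera_from_world" (4x4, takes a point from world to camera coordinates); the wrist camera has in their place "mount" (4x4, takes a point from camera to tool coordinates, whose origin is the TCP and whose axes are the flange's). Camera axes: x right, y down, z forward; pixel columns grow to the right and rows downward; lengths in m; the calibration is good to about 2 mm. A picture is of the moment at which its call begins: read the wrist's pose just before it.
A pose or a line that the arm cannot do raises r.PlanningError and nothing moves.
- r.hand_in(): hands the job in; it is judged then, once.
Readings, each from a call of its own:
- r.current_t(): time.
- r.current_q(): joint angles.
- r.current_qvel(): joint speeds.
- r.current_effort(): joint torques, N m.
- r.current_tool_pos(): TCP position.
- r.current_ee_rot(): TCP orientation.
- r.current_contact_force(): force on the tool from outside, world axes, zero at the start.
- r.current_torque(): the same for the moment, N m.
- r.current_opening(): opening from 0.0 (shut) to 1.0 (fully open).
- r.current_finger_force(): force on a finger pad.
Only numpy, scipy, OpenCV 4.12 (cv2) and the standard library are available. Lean on these libraries where they do the work, as an engineer would, in place of code of your own. Each camera call takes 0.05 s, during which the arm holds its last target. There are 200 camera calls.

TASK

Stand the square jar upright in the bench clamp, midway across its jaws between the sliding jaw and the fixed fence, and let go of it. Then turn the wing screw on the sloping front clockwise, regrasping as needed and without leaning on the upright guard plate beside the wings, until the jaw presses the jar firmly against the fence but does not crush it. Leave the jar clamped upright, let go of the screw, and do not disturb the dropper bottle.

Things in the scene. Friction and masses are not known exactly. Their poses are not given: they have to be found in the camera images.
- jar_mid (a point): centre (half-way up) of a loose upright jar: rounded-square body 46 x 46 mm, 76 mm tall, with a round cap 45 mm across on top, 97 mm tall in all, about 0.11 kg. z up; x and y along the normals of its flat sides. It starts standing on the bench; it and the dropper bottle may have changed places.
- dropper_mid (a point): centre of a loose dropper bottle, 33 mm across, 102 mm tall, standing on the bench; a bystander
- wing_grip (a point): grip point on the wing screw (flat butterfly bar 68 mm long, 10 mm thick), on its axis. z: outward along the axis, 30 deg from vertical, leaning to the robot's side; x: along the wings; y: across their thickness; turns with the screw. Wings end 10 mm further out (middle: 4 mm); their underside is 22 mm below, under it a collar 24 mm across, the sloping face 34 mm below.
- wing_screw (a joint): screw angle, rad: grows clockwise seen from its head; range 0 to 4.6, starts at 0 to 0.3. Drives the sprung jaw 6 mm per rad; stiff (about 0.4 N m), stays where left. Once the jaw presses the jar on the fence the pressing grows by about 60 N per rad, and the torque by 0.06 N m per 10 N. The jar is firmly held from 10 N on and crushed beyond 50 N.
- jaw_face (a point): middle of the pressing face of the sliding jaw (40 mm wide, 52 mm tall, its top 70 mm over the bench); x points from the jaw to the fence, the way it slides, y across, z up. This point is 32 mm above the clamp's plate, whose top is 12 mm over the bench.
- fence_face (a point): middle of the face of the fixed fence opposite the jaw (40 mm wide, 58 mm tall), 32 mm above the clamp's plate; its distance from the jaw differs from run to run: 58 to 66 mm at the start; axes as for the jaw
- clamp: the bench clamp, fixed: aluminium plate 190 x 120 x 12 mm with a grey sloping housing at its front; origin under the plate's centre on the bench, x from the wing screw towards the fence (away from the robot), z up. The wing screw's axis leaves the sloping face at x = -56, y = 0, z = 56 mm.
- guard_plate (a point): point on the inner face of the upright guard plate (4 mm thick, 76 mm long), parallel to the screw's axis on its +y side (clamp frame), 41 mm from the axis at the wings' height: the wings' tips pass it by 7 mm. The plate ends 11 mm further out along the axis than the grip point.
Not all that is in view belongs to the job. There is more than one size of the clamp; the one meant has the size given above.

How it is judged:
On the way:
1. the jar stands upright on the clamp's plate between jaw and fence, within 15 mm of midway across, and is let go (x of jar_mid in the frame of clamp between 0.015 and 0.043 m and y of jar_mid in the frame of clamp between -0.015 and 0.015 m and z of jar_mid in the frame of clamp below 0.064 m and angle between jar_mid's own z axis and vertical below 0.08 rad and contact force between the fingers and jar below 0.1 N), for 0.2 s.
At the end, for the whole second after the job is handed in: the jar stands upright (within 0.08 rad) on the clamp's plate, within 15 mm of midway across the jaws, at rest, and the jaw presses it against the fence with more than 10 N; everything is let go (contact force between jaw and jar above 10 N and x of jar_mid in the frame of clamp above 0.015 m and y of jar_mid in the frame of clamp between -0.015 and 0.015 m and z of jar_mid in the frame of clamp below 0.064 m and angle between jar_mid's own z axis and vertical below 0.08 rad and linear speed of jar below 0.02 m/s); the robot touches nothing.
It fails at once if the jar is crushed (pressed by the jaw with more than 50 N) (contact force between jaw and jar above 50 N).
It fails at once if the robot leans on the guard plate with more than 20 N (contact force between any of the arm, the fingers and guard above 20 N).
It fails at once if the dropper bottle is moved by more than 30 mm (distance of dropper_mid from where it was at the start of the episode above 0.03 m).
It also fails if it takes over 72 s, if anything falls off the work surface, if the arm or the gripper's body presses on something with over 40 N, if the wrist force passes 120 N, or if a joint passes its speed limit or range.

## Working session

There is one attempt and no reset: what is moved stays moved. The work goes in short steps, each a Python script; the robot and the scene stay as the last script left them, time stands still between calls to the robot, and variables do not carry over. Pictures are saved under pics/ and viewed, at most 10 in all, crops included, and the job is handed in when it is done.

```bash
mkdir -p pics
cat > h.py <<'E'
import numpy as np, cv2
from scipy.spatial.transform import Rotation as R
from cell import r, optics
def snap(name,fn=None):
    if name=="wrist":
        p=np.array(r.current_tool_pos());q=r.current_ee_rot()
    im=optics.get_image(name)
    if name=="wrist":
        T=np.eye(4);T[:3,:3]=R.from_quat(q).as_matrix();T[:3,3]=p
        im["w"]=T@np.array(im["mount"])
    else: im["w"]=np.linalg.inv(np.array(im["camera_from_world"]))
    if fn: cv2.imwrite("pics/"+fn,im["pixels"][:,:,::-1])
    return im
def pts(im):
    d=im["depth"];v,u=np.mgrid[:480,:640]
    P=np.stack([(u-im["cx"])*d/im["fx"],(v-im["cy"])*d/im["fy"],d],-1)
    P=P@im["w"][:3,:3].T+im["w"][:3,3];P[d<=0]=np.nan
    return P
E
python3 - <<'E'
from h import *
for n in("top","side"):
    im=snap(n,n+"1.png");np.savez("/tmp/"+n+"1.npz",P=pts(im),px=im["pixels"]);print(n,im["w"].round(3).tolist(),im["fx"])
print(r.current_t(),r.finger_overhang,r.current_ee_rot(),r.current_opening())
E
```

```text
top [[-0.009, -0.991, 0.137, 0.347], [-1.0, 0.011, 0.015, 0.073], [-0.016, -0.137, -0.99, 1.383], [0.0, 0.0, 0.0, 1.0]] 605.3512286313058
side [[-0.998, 0.044, -0.042, 0.569], [0.06, 0.591, -0.804, 0.942], [-0.01, -0.805, -0.593, 0.714], [0.0, 0.0, 0.0, 1.0]] 520.0717877738158
0.1 0.022 [ 9.73457324e-01  2.28867986e-01 -7.16498955e-05 -5.26985399e-04] 0.9998123151535596
```

View pics/top1.png

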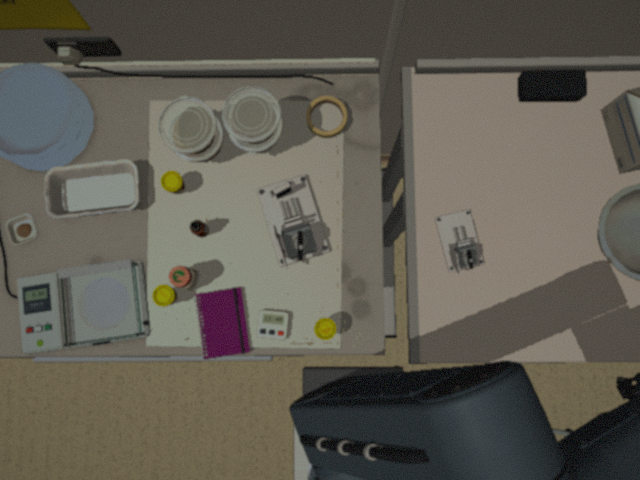

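View pics/side1.png

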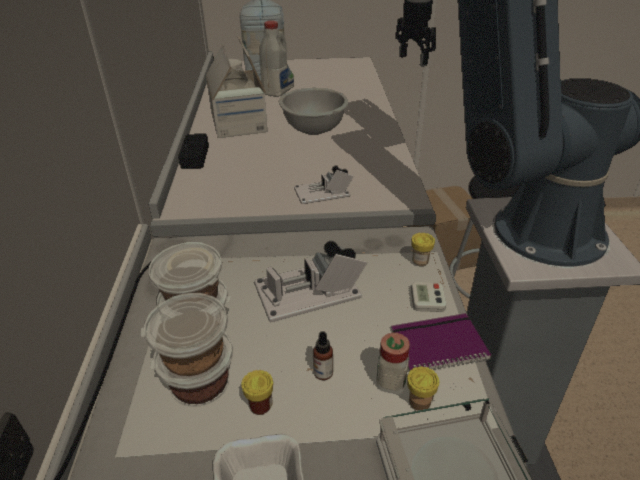

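Top view: the big clamp is at (293,222) and the jar, with a red/green cap, at (181,276). The dropper is at (199,228). Side view: jar (393,360), dropper (323,357), guard plate (343,272) in front of the wings.
Possible confusions:
- **Jar:** red/green cap (181,276), against yellow tubs (172,182), (164,295), (325,328). I choose the red cap: about 97 mm tall, with a square body.
- **Clamp:** large at (293,222), against small at (461,240). I choose the large one, to be checked against 190 x 120 mm.

Run:
```python
from h import *
D=np.load("/tmp/top1.npz");P=D["P"];px=D["px"]
for n,(u,v) in dict(jar=(181,276),drop=(199,228),y1=(172,182),y2=(164,295),clampplate=(308,200),cl2=(461,240),bench=(240,260)).items():
    print(n,np.nanmedian(P[v-2:v+3,u-2:u+3].reshape(-1,3),0).round(3))
# clamp plate: points z 6-18mm in region
for box in((250,350,165,275),(430,500,200,280)):
    u0,u1,v0,v1=box;Q=P[v0:v1,u0:u1];m=(Q[...,2]>.006)
    n,l,s,c=cv2.connectedComponentsWithStats(m.astype(np.uint8));k=1+s[1:,4].argmax()
    q=Q[l==k];print(len(q),cv2.minAreaRect(q[:,:2].astype(np.float32)*1000),q[:,2].max())
m=(P[...,2]>.08)&(P[...,2]<.11)
Q=P[255:300,160:190];mm=(Q[...,2]>.085)&(Q[...,2]<.11);print("cap",np.median(Q[mm],0),mm.sum(),np.ptp(Q[mm],0))
S=np.load("/tmp/side1.npz")["px"]
a=cv2.resize(px[160:310,140:340,::-1],(800,600),interpolation=3);cv2.imwrite("pics/crop1.png",a)
```

```text
jar [0.434 0.393 0.099]
drop [0.541 0.362 0.072]
y1 [0.648 0.428 0.062]
y2 [0.396 0.439 0.061]
clampplate [0.612 0.125 0.013]
cl2 [ 0.512 -0.22   0.04 ]
bench [0.476 0.282 0.003]
4225 ((562.8990478515625, 162.189453125), (206.97401428222656, 127.75023651123047), 18.541961669921875) 0.11493157491266581
1112 ((510.3202209472656, -220.03143310546875), (140.71963500976562, 81.35425567626953), 11.119823455810547) 0.07823309057182826
cap [0.43466303 0.39725238 0.09929356] 373 [0.0450679  0.04489584 0.02202069]
```

View pics/crop1.png

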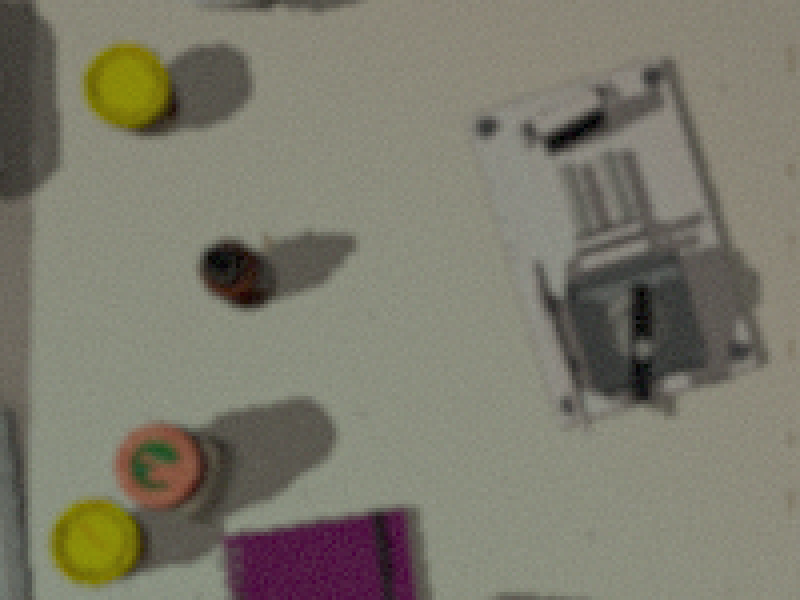

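```bash
cat >> h.py <<'E'
def down(yaw): return (R.from_euler('z',yaw)*R.from_quat([1,0,0,0])).as_quat()
E
python3 - <<'E'
from h import *
y=np.radians(18)
for i,(p,yw) in enumerate([((.53,.15,.32),y),((.434,.395,.33),y)]):
    qs=[(r.inverse_kinematics(p,down(yw+k*np.pi)),k) for k in(0,1,-1)]
    qs=[(q,k) for q,k in qs if q is not None];q,k=min(qs,key=lambda t:abs(t[0][5]))
    print(k,np.round(q,2));r.set_joints(q);r.sleep(.3)
    n="clamp" if i==0 else "jar"
    im=snap("wrist",n+"_w.png");np.savez("/tmp/"+n+".npz",P=pts(im),px=im["pixels"],w=im["w"],K=[im[a] for a in("fx","fy","cx","cy")])
    print(np.array(im["mount"]).round(3).tolist(),im["fx"],r.current_t())
a=np.hstack([cv2.imread("pics/clamp_w.png"),cv2.imread("pics/jar_w.png")]);cv2.imwrite("pics/both.png",cv2.resize(a,(800,300),interpolation=cv2.INTER_AREA))
E
```

```text
0 [ 0.19  0.28  1.53 -0.    1.33  1.45]
[[-0.001, -0.961, -0.276, 0.069], [1.0, -0.001, 0.0, -0.0], [-0.001, -0.276, 0.961, -0.142], [0.0, 0.0, 0.0, 1.0]] 335.3044866332936 2.9583
1 [ 0.66  0.34  1.42 -0.    1.38 -1.23]
[[-0.001, -0.962, -0.274, 0.07], [1.0, -0.001, -0.001, 0.0], [0.001, -0.274, 0.962, -0.142], [0.0, 0.0, 0.0, 1.0]] 335.3044866332936 5.5833
```

View pics/both.png

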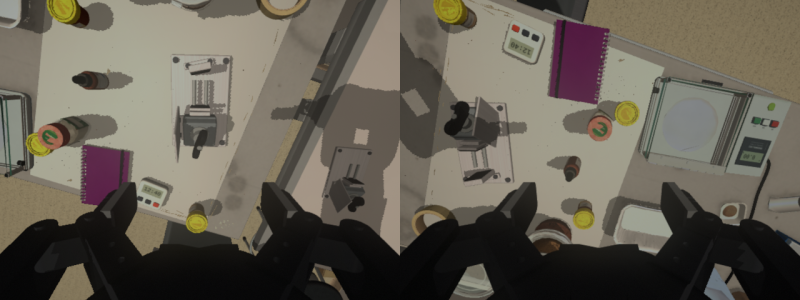

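Left half (clamp view): clamp at about (203,107), drawn upright, with the guard at (179,133) and the wings at (200,140). Right half: jar at (599,127), touching or near a yellow tub at (626,112).

Run:
```python
from h import *
A=np.load("/tmp/clamp.npz");P=A["P"];px=A["px"]
v0,v1,u0,u1=75,275,260,390
Q=P[v0:v1,u0:u1];z=Q[...,2];print("bench z",np.nanmedian(z[:, :8]))
m=((z>.007)&(z<.018)).astype(np.uint8);m=cv2.morphologyEx(m,cv2.MORPH_OPEN,np.ones((3,3)))
q=Q[m>0];print("plate",len(q),np.median(q[:,2]),cv2.minAreaRect(q[:,:2].astype(np.float32)*1000))
hull=cv2.minAreaRect(q[:,:2].astype(np.float32)*1000)
yaw=np.radians(18)
c=np.array(hull[0])/1000
for a in [hull[2]]: print(cv2.boxPoints(hull))
B=np.load("/tmp/jar.npz")
J=B["P"];zz=J[...,2]
# jar region
us=slice(280,360);vs=slice(160,240)
Jq=J[vs,us];m=(Jq[...,2]>.09)&(Jq[...,2]<.104);print("cap",Jq[m].mean(0),np.ptp(Jq[m],0),m.sum())
print("w",B["w"].round(3).tolist())
c1=cv2.resize(px[v0:v1,u0:u1,::-1],None,fx=3,fy=3,interpolation=3)
c2=cv2.resize(B["px"][155:255,280:380,::-1],None,fx=4,fy=4,interpolation=3)
o=np.zeros((600,800,3),np.uint8);o[:600,:390]=c1;o[:400,395:795]=c2;cv2.imwrite("pics/crop2.png",o)
```

```text
bench z 0.0012741905072462534
plate 8013 0.012021861267270784 ((567.4425659179688, 160.14559936523438), (189.785400390625, 120.28376007080078), 16.953519821166992)
[[459.13666 190.0035 ]
 [494.21088  74.94707]
 [675.7485  130.2877 ]
 [640.67426 245.34413]]
cap [0.43306295 0.39575626 0.09870824] [0.04478651 0.04474267 0.01136024] 1250
w [[-0.308, 0.915, 0.261, 0.367], [0.952, 0.296, 0.084, 0.373], [-0.001, 0.274, -0.962, 0.472], [0.0, 0.0, 0.0, 1.0]]
```

View pics/crop2.png

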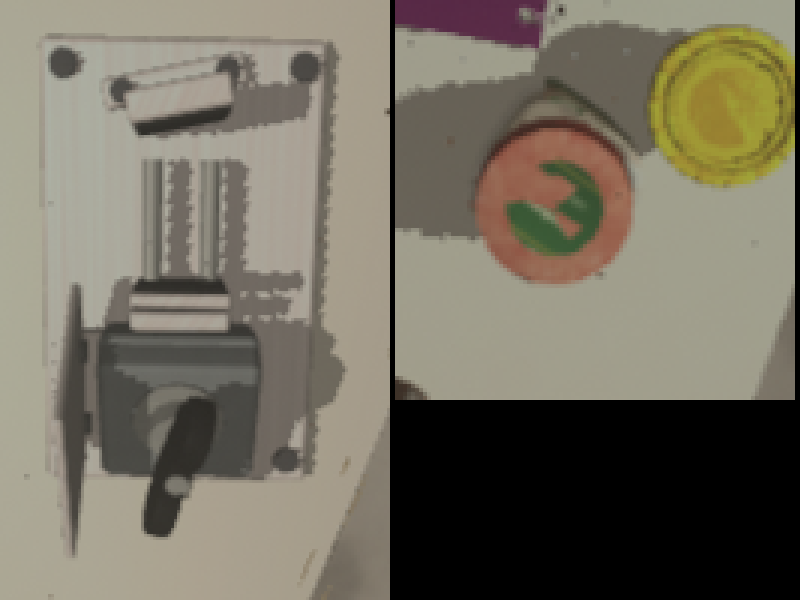

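Crop: the clamp plate is clean (190 x 120 mm confirmed), the fence is visibly skewed at (180,100), the jaw face is at (180,285) and the wings are at (180,465). The jar's bottom corner is at (548,80), with an edge running to (640,150), and the tub is close at its right.

```bash
cat >> h.py <<'E'
CY=np.radians(16.95);CO=np.array([.5674,.1601,0])
CR=R.from_euler('z',CY)
def toC(p): return CR.inv().apply(np.asarray(p)-CO)
def toW(p): return CR.apply(np.asarray(p,float))+CO
E
python3 - <<'E'
from h import *
A=np.load("/tmp/clamp.npz");P=A["P"]
C=toC(P[75:275,260:390].reshape(-1,3));C=C[~np.isnan(C[:,0])]
def s(n,m):
    q=C[m];print(n,m.sum(),"min",np.percentile(q,3,axis=0).round(4),"max",np.percentile(q,97,axis=0).round(4))
x,y,z=C.T
s("fence top",(x>.03)&(z>.055)); s("jaw top",(x>-.045)&(x<.03)&(z>.062)&(z<.075)&(abs(y)<.03))
f=C[(x>.03)&(z>.062)]
print("fence rect",cv2.minAreaRect(f[:,:2].astype(np.float32)*1000))
for zz in(.03,.04,.05,.06):   # faces by height
    b=abs(z-zz)<.005
    k=b&(x>.035)&(x<.075)&(abs(y)<.025)
    if k.sum()>5: print("fence face",zz,k.sum(),np.polyfit(y[k],x[k],1))
j=(x>-.045)&(x<.02)&(z>.064)&(z<.074)&(abs(y)<.022)
print("jaw front by y",[(yy,np.percentile(x[j&(abs(y-yy)<.005)],97).round(4)) for yy in(-.015,0,.015)])
f=(x>.03)&(z>.064)
print("fence front by y",[(yy,np.percentile(x[f&(abs(y-yy)<.005)],3).round(4)) for yy in(-.015,0,.015)])
w=C[(z>.075)&(x<-.03)&(y<.033)]
ax=np.array([-.5,0,np.sqrt(.75)]);ex=np.array([np.sqrt(.75),0,.5])  # z and in-slope
w0=w-np.array([-.056,0,.056]);t=w0@ax;k=(t>.033)
a=w0[k]@ex;b=w0[k][:,1];print("wings along-axis",t[k].min(),t[k].max(),"rect",cv2.minAreaRect(np.c_[a,b].astype(np.float32)*1000),k.sum(),a.mean(),b.mean())
g=C[(z>.05)&(y>.033)&(x<0)];print("guard y",np.percentile(g[:,1],[3,50,97]),g[:,2].max())
B=np.load("/tmp/jar.npz");fx,fy,cx,cy=B["K"];W=B["w"]
def ray(u,v,h):
    d=W[:3,:3]@[(u-cx)/fx,(v-cy)/fy,1];return W[:3,3]+d*(h-W[2,3])/d[2]
p0,p1=ray(318.2,175,0),ray(341,192.5,0);print("jar edge",p0,p1,np.linalg.norm(p1-p0),np.degrees(np.arctan2(*(p1-p0)[1::-1])))
J=B["P"][155:255,280:380].reshape(-1,3);J=J[(J[:,2]>.01)&(J[:,2]<.07)&(np.hypot(J[:,0]-.433,J[:,1]-.396)<.037)]
print("body pts",len(J),cv2.minAreaRect(J[:,:2].astype(np.float32)*1000))
T=B["P"][150:210,340:385].reshape(-1,3);T=T[(T[:,2]>.05)];print("tub",np.median(T,0),np.ptp(T,0),len(T))
E
```

```text
fence top 506 min [ 0.057  -0.0169  0.0628] max [0.0733 0.0192 0.0713]
jaw top 915 min [-0.0445 -0.0274  0.0628] max [-0.0025  0.0273  0.0706]
fence rect ((65.37295532226562, 1.4129276275634766), (14.002113342285156, 39.907379150390625), 11.585017204284668)
fence face 0.03 131 [-0.05158065  0.04299631]
fence face 0.04 21 [-0.19403907  0.05594669]
fence face 0.05 19 [-0.20317332  0.0585891 ]
fence face 0.06 20 [-0.18617345  0.05868323]
jaw front by y [(-0.015, np.float64(-0.0031)), (0, np.float64(-0.0023)), (0.015, np.float64(-0.0026))]
fence front by y [(-0.015, np.float64(0.0614)), (0, np.float64(0.0588)), (0.015, np.float64(0.0565))]
wings along-axis 0.03312769290039145 0.04514099641602119 rect ((2.331533432006836, -0.175567626953125), (10.161922454833984, 63.196231842041016), 73.46277618408203) 422 0.0067234565462239125 -0.0007303909727552533
guard y [0.04090009 0.04129122 0.04470477] 0.11354913051295483
jar edge [0.41011379 0.38736398 0.        ] [0.42342864 0.42550046 0.        ] 0.04039401780453208 70.75402201123518
body pts 260 ((421.97760009765625, 395.9411315917969), (34.9995002746582, 63.605892181396484), 23.823078155517578)
tub [0.39458763 0.43841343 0.06148586] [0.05674275 0.04791429 0.02067423] 1275
```

Plan:
- Clamp at (0.567, 0.160), yaw 16.95°. The gap is about 61 mm.
- The fence is skewed about +10.8°, so I'll seat the jar flush against it.
- Jar faces lie at about 70.75°. I'll close along that direction, clear of the tub.

Run:
```python
from h import *
q=down(np.radians(160.75));p=np.array([.433,.396])
r.move_to([*p,.16],q);r.set_gripper(1.0)
r.move_linear([*p,.064],vel=.08)
print("F",np.round(r.current_contact_force(),1))
r.set_gripper(0.0,squeeze=40);print("open",r.current_opening(),"ff",r.current_finger_force(),np.round(r.current_contact_force(),1))
r.move_linear([*p,.24],vel=.15)
c=toW([.030,.001,0])[:2]
r.move_to([*c,.24],down(np.radians(207.75)));r.sleep(.2)
print(r.current_opening(),r.current_tool_pos(),r.current_t())
im=snap("wrist","held.png");s=snap("side");np.savez("/tmp/s2.npz",P=pts(s),px=s["pixels"])
P=pts(im);T=(P-np.array(r.current_tool_pos()))@R.from_quat(r.current_ee_rot()).as_matrix()
t=T[(abs(T[...,0])<.04)&(abs(T[...,1])<.022)&(T[...,2]<.06)&(T[...,2]>-.045)];print("jar in tool",len(t),np.percentile(t,[2,50,98],axis=0).round(4).tolist())
a=cv2.resize(s["pixels"][150:350,200:420,::-1],(440,400));b=cv2.resize(im["pixels"][:,:,::-1],(360,270));o=np.zeros((400,800,3),np.uint8);o[:,:440]=a;o[:270,440:]=b;cv2.imwrite("pics/held2.png",o)
```

```text
F [0.3 0.1 0.3]
open 0.5184011170271458 ff 40.76669958536513 [-0.2 -0.   2.8]
0.5238999712325615 [0.5954875  0.17063852 0.24000289] 11.0083
jar in tool 16409 [[-0.0195, -0.0218, -0.036], [0.01, -0.0001, -0.0343], [0.0229, 0.0203, 0.0425]]
```

View pics/held2.png

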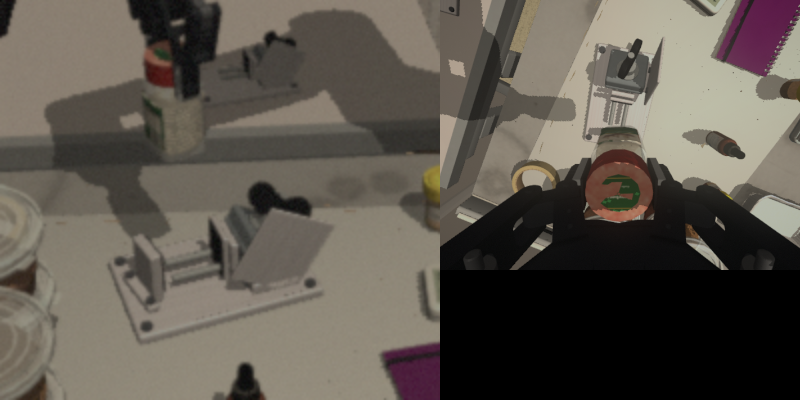

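The jar is held upright and centred between the fingers (view at (620,190)). The clamp is clear beneath it.

Run:
```python
from h import *
n=np.array([np.cos(np.radians(27.75)),np.sin(np.radians(27.75)),0])
c=toW([.030,.001,0])
r.move_linear([*c[:2],.10],vel=.12);r.move_linear([*c[:2],.078],vel=.05);r.sleep(.2)
F0=np.array(r.current_contact_force());print("F0",F0.round(1))
d=0
for d in np.arange(.001,.009,.0007):
    r.move_linear(c*[1,1,0]+n*d+[0,0,.078],vel=.02);f=(np.array(r.current_contact_force())-F0)
    if -f@n>3: break
print("fence at",d,f.round(1))
d-=.0004;p=c*[1,1,0]+n*d
for z in np.arange(.0775,.0725,-.0007):
    r.move_linear([*p[:2],z],vel=.02);f=np.array(r.current_contact_force())-F0
    if f[2]>3: break
print("plate z",z,f.round(1),toC(r.current_tool_pos()))
r.set_gripper(.72);r.sleep(.2);print(r.current_opening(),r.current_finger_force(),(np.array(r.current_contact_force())-F0).round(1))
r.move_linear([*p[:2],.22],vel=.15)
v=toW([-.03,0,0]);r.move_to([*v[:2],.32],down(CY+np.pi));r.sleep(.2)
im=snap("wrist","placed.png");P=toC(pts(im).reshape(-1,3)).reshape(480,640,3)
m=(P[...,2]>.100)&(P[...,2]<.118)&(P[...,0]>.005)&(P[...,0]<.07)&(abs(P[...,1])<.035)
print("cap",np.median(P[m],0),np.percentile(P[m],[2,98],axis=0).round(4).tolist(),m.sum(),r.current_t())
vv,uu=np.where((abs(P[...,0])<.1)&(abs(P[...,1])<.07));print(uu.min(),uu.max(),vv.min(),vv.max())
cr=im["pixels"][vv.min():vv.max(),uu.min():uu.max(),::-1];k=min(800/cr.shape[1],600/cr.shape[0]);cv2.imwrite("pics/placedc.png",cv2.resize(cr,None,fx=k,fy=k,interpolation=3))
```

```text
F0 [-0.2 -0.3 -0.3]
fence at 0.0045000000000000005 [-4.  -2.8  1.6]
plate z 0.07399999999999997 [-6.7 -3.4  7.9] [0.03391414 0.00177334 0.07458977]
0.7197900520755817 0.0 [0.7 0.2 0.1]
cap [0.03152911 0.00220871 0.10902098] [[0.0116, -0.0179, 0.1027], [0.0528, 0.0224, 0.1106]] 1263 18.65
0 639 143 479
```

View pics/placedc.png

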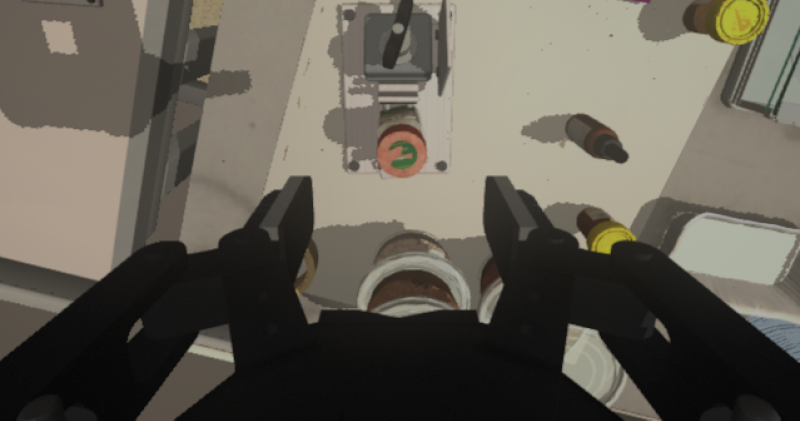

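The jar stands upright at clamp (0.032, 0.002), cap top at 0.109 m. In the picture the cap is at (402,150) and the wings at (397,30), and nothing was disturbed. Now the screw.

```bash
cat >> h.py <<'E'
AX=CR.apply([-.5,0,np.sqrt(.75)]);EX=CR.apply([np.sqrt(.75),0,.5]);EY=CR.apply([0,1,0])
GP=toW([-.056,0,.056])+.034*AX
def wq(s,flip=0): # orientation for screw angle s
    x=(np.cos(s)*EX-np.sin(s)*EY)*(1-2*flip);z=-AX
    return R.from_matrix(np.c_[x,np.cross(z,x),z]).as_quat()
def state():
    t=R.from_quat(r.current_ee_rot()).as_matrix()[:,2]
    return r.current_q()[5],np.array(r.current_torque())@t,np.array(r.current_contact_force()),r.current_effort()[5]
E
python3 - <<'E'
from h import *
c=[]
for f in(0,1):
    q=r.inverse_kinematics(GP+.09*AX,wq(.288,f))
    if q is not None: c.append((q[5],f));print(f,np.round(q,2))
f=min(c)[1]
r.move_to(GP+.09*AX,wq(.288,f));r.set_gripper(.36);r.move_linear(GP+.005*AX,vel=.06)
print("F",np.round(r.current_contact_force(),1),state()[1])
r.set_gripper(0,squeeze=90);r.sleep(.2);print("open",r.current_opening(),r.current_finger_force(),state())
q0=np.array(r.current_q());print(q0.round(3),r.current_tool_pos()-GP)
np.save("/tmp/q0.npy",q0)
for a in np.arange(.2,1.41,.2):
    q=q0.copy();q[5]+=a
    if q[5]>2.8: break
    r.set_joints(q);s=state();print(round(a,2),[np.round(k,3) if np.ndim(k)==0 else k.round(1) for k in s],round(r.current_t(),1))
E
```

```text
0 [0.12 0.14 2.25 0.36 0.25 1.36]
1 [ 0.12  0.14  2.25  0.36  0.25 -1.79]
F [-0.2  0.4 -0.4] -0.019475933587680114
open -0.0009279888949808818 6.164499968290329 (np.float64(-2.484421474530178), np.float64(0.018792694911197075), array([-7.09060152,  0.76372242, 11.45534258]), np.float64(0.0006833794031990692))
[ 0.142  0.378  2.201  1.069  0.089 -2.484] [-0.00245402 -0.00028613  0.00498405]
0.2 [np.float64(-2.289), np.float64(-0.0), array([-1.8,  0.1,  4.4]), np.float64(0.687)] 22.5
0.4 [np.float64(-2.092), np.float64(0.06), array([-3.1,  0.1,  6.8]), np.float64(0.512)] 22.9
0.6 [np.float64(-1.892), np.float64(-0.008), array([-2.3, -0.9,  5.6]), np.float64(0.409)] 23.2
0.8 [np.float64(-1.692), np.float64(0.02), array([-3.8, -1.1,  5.2]), np.float64(0.41)] 23.5
1.0 [np.float64(-1.492), np.float64(0.014), array([-2.1, -1.6,  5.2]), np.float64(0.414)] 23.8
1.2 [np.float64(-1.292), np.float64(0.015), array([-3.5, -0.8,  5. ]), np.float64(0.415)] 24.1
1.4 [np.float64(-1.092), np.float64(-0.037), array([-2.6, -0.5,  5.7]), np.float64(0.415)] 24.4
```

Run:
```python
from h import *
w=snap("wrist");s=snap("side");t=snap("top")
o=np.zeros((600,800,3),np.uint8)
o[:300,:400]=cv2.resize(w["pixels"],(400,300));o[:300,400:]=cv2.resize(s["pixels"][200:320,230:390],(400,300),interpolation=3)
o[300:,:400]=cv2.resize(t["pixels"][165:285,240:400],(400,300),interpolation=3)
cv2.imwrite("pics/grip.png",o[:,:,::-1]);print(r.current_opening(),r.current_q()[5])
```

```text
-0.003715492788667727 -1.0926114078551967
```

View pics/grip.png

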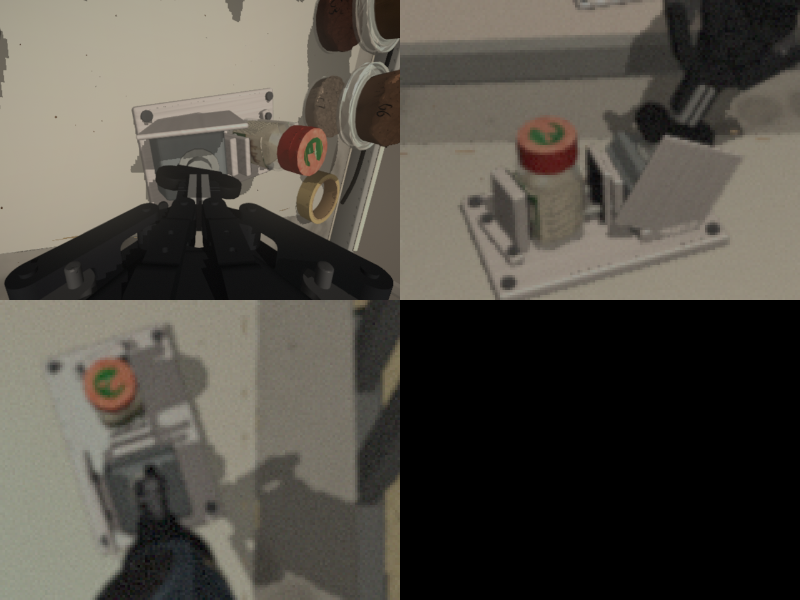

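The wings at (200,180) now lie across the closed fingers, so the screw did not turn and the grasp missed. I'll locate the wings in tool coordinates from the wrist depth.

Run:
```python
from h import *
M=R.from_quat(r.current_ee_rot()).as_matrix();p=np.array(r.current_tool_pos())
print("tool z vs -AX",M[:,2].round(3),(-AX).round(3),"p-GP",((p-GP)@np.c_[EX,EY,AX]).round(4))
w=snap("wrist");P=pts(w);T=(P-p)@M
for u in range(230,410,10):
    print(u,[T[v,u].round(3).tolist() if w["depth"][v,u]>0 else 0 for v in (270,285,300)])
C=toC(P.reshape(-1,3));k=w["pixels"].reshape(-1,3).sum(1)<200
r.set_gripper(0.1);r.move_linear(p+.1*AX,vel=.12);r.sleep(.1);w=snap("wrist","wing2.png");P=pts(w)
np.savez("/tmp/wing2.npz",P=P,px=w["pixels"])
C=(P.reshape(-1,3)-GP)@np.c_[EX,EY,AX];m=(abs(C[:,0])<.05)&(abs(C[:,1])<.037)&(C[:,2]>-.012)&(C[:,2]<.03)
c=C[m];print(len(c),np.percentile(c,[1,50,99],axis=0).round(4).tolist(),cv2.minAreaRect(c[:,:2].astype(np.float32)*1000))
for lo in np.arange(-.035,.03,.005):
    k=(abs(C[:,0])<.05)&(abs(C[:,1])<.037)&(C[:,2]>lo)&(C[:,2]<lo+.005);print(round(lo,3),k.sum(),C[k].mean(0).round(3) if k.sum() else "")
```

```text
tool z vs -AX [ 0.479  0.147 -0.865] [ 0.478  0.146 -0.866] p-GP [0.0005 0.0004 0.0056]
230 [[-0.011, -0.058, 0.061], [-0.024, -0.06, 0.067], [-0.035, -0.061, 0.066]]
240 [[-0.011, -0.051, 0.061], [-0.021, -0.052, 0.06], [-0.032, -0.052, 0.06]]
250 [[-0.008, -0.043, 0.053], [0.005, -0.032, 0.003], [-0.033, -0.046, 0.063]]
260 [[0.01, -0.028, 0.009], [0.007, -0.027, -0.003], [-0.024, -0.036, 0.044]]
270 [[0.009, -0.024, 0.012], [0.008, -0.022, -0.004], [0.001, -0.022, -0.005]]
280 [[0.008, -0.019, 0.014], [0.007, -0.018, -0.003], [0.0, -0.018, -0.004]]
290 [[0.007, -0.015, 0.015], [0.006, -0.013, -0.001], [0.007, -0.012, -0.017]]
300 [[0.006, -0.01, 0.019], [0.005, -0.009, 0.002], [0.007, -0.008, -0.017]]
310 [[0.005, -0.005, 0.02], [0.011, -0.004, -0.011], [0.012, -0.003, -0.026]]
320 [[0.004, 0.001, 0.024], [0.011, 0.0, -0.012], [0.011, 0.0, -0.025]]
330 [[0.003, 0.006, 0.025], [0.011, 0.005, -0.011], [0.011, 0.004, -0.026]]
340 [[-0.001, 0.012, 0.036], [0.002, 0.01, 0.008], [0.007, 0.009, -0.017]]
350 [[-0.002, 0.018, 0.039], [0.001, 0.015, 0.011], [0.007, 0.013, -0.017]]
360 [[-0.
[... 213 characters left out ...]
]]
390 [[-0.008, 0.045, 0.054], [-0.049, 0.061, 0.123], [-0.07, 0.065, 0.137]]
400 [[-0.008, 0.051, 0.053], [-0.058, 0.075, 0.143], [-0.074, 0.076, 0.143]]
1540 [[-0.0314, -0.0112, -0.0111], [-0.0005, 0.0016, 0.0055], [0.0305, 0.013, 0.0107]] ((-0.3221855163574219, 0.07014846801757812), (10.3202543258667, 67.32466888427734), 73.44197845458984)
-0.035 2944 [-0.006  0.004 -0.033]
-0.03 74 [ 0.001  0.009 -0.029]
-0.025 104 [ 0.002  0.008 -0.021]
-0.02 141 [ 0.001  0.006 -0.019]
-0.015 109 [ 0.002  0.004 -0.012]
-0.01 114 [-0.001  0.005 -0.007]
-0.005 150 [ 0.001  0.004 -0.002]
0.0 395 [-0.001  0.002  0.003]
0.005 755 [-0.001  0.001  0.008]
0.01 80 [-0.001  0.     0.01 ]
0.015 0 
0.02 0 
0.025 0
```

View pics/wing2.png

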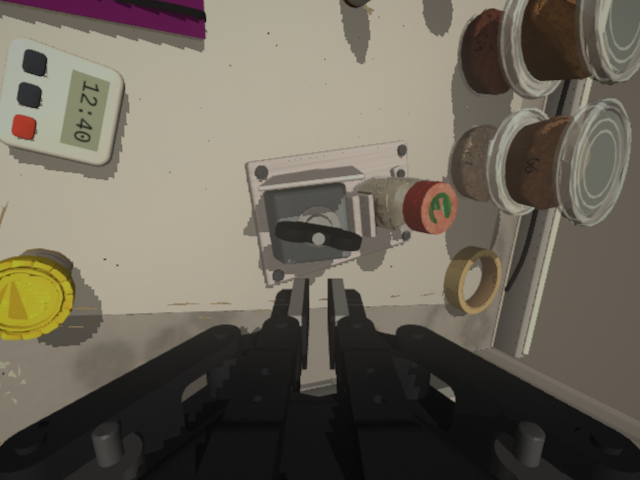

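Run:
```python
from h import *
print(r.current_opening(),r.current_tool_pos())
def tips(tag):
    M=R.from_quat(r.current_ee_rot()).as_matrix();p=np.array(r.current_tool_pos())
    w=snap("wrist");T=(pts(w)-p)@M
    k=(abs(T[...,0])<.03)&(abs(T[...,1])<.06)&(T[...,2]>-.06)&(T[...,2]<.04)
    q=T[k];i=q[:,2].argsort()[-200:]
    print(tag,r.current_opening(),"max z",np.percentile(q[:,2],[90,99,100]).round(4),"tip pts",np.median(q[i],0).round(4),"x",np.percentile(q[i,0],[2,98]).round(4),"|y|",np.percentile(abs(q[i,1]),[2,98]).round(4))
tips("a");
r.set_gripper(.36);tips("b")
r.set_gripper(0.0);tips("c")
```

```text
0.09929994269796033 [0.4473561  0.123903   0.17687916]
a 0.09889265139525377 max z [-0.0231 -0.0065 -0.0025] tip pts [ 0.0107  0.0036 -0.0059] x [-0.0054  0.0117] |y| [0.0036 0.0151]
b 0.35696926416464525 max z [-0.022  -0.0061  0.0006] tip pts [ 0.006  -0.0159 -0.0051] x [-0.0101  0.0114] |y| [0.0147 0.0257]
c 0.0007652232381827176 max z [-0.0246 -0.0076 -0.0031] tip pts [ 0.011  -0.0006 -0.0071] x [0.0068 0.0116] |y| [0.     0.0115]
```

By depth, the visible fingertips stand about 4 mm *behind* the TCP, not 22 mm ahead of it. That is why the fingers shut just above the wings, and it means the jar was held by its cap. I'll go deeper in small steps and check the force each time.

Run:
```python
from h import *
o=wq(.289,1)
for t in (.03,0,-.006,-.011,-.014): print(t,np.round(r.inverse_kinematics(GP+t*AX,o),2) if r.inverse_kinematics(GP+t*AX,o) is not None else None)
r.set_gripper(.36)
r.move_to(GP+.06*AX,o);r.move_linear(GP+.005*AX,vel=.08);r.sleep(.1)
F0=np.array(r.current_contact_force());f=0
for t in np.arange(.002,-.0115,-.002):
    try: r.move_linear(GP+t*AX,vel=.03)
    except r.PlanningError as e: print("plan",t,e);break
    f=(np.array(r.current_contact_force())-F0)@AX
    if f>5: break
print("t",t,"f",f,np.round(r.current_q(),3))
r.set_gripper(0,squeeze=90);r.sleep(.2);print("open",r.current_opening(),r.current_finger_force(),state(),r.current_t())
```

```text
0.03 [ 0.14  0.31  2.22  0.71  0.12 -2.13]
0 [ 0.14  0.39  2.2   1.17  0.08 -2.58]
-0.006 [ 0.14  0.41  2.19  1.29  0.08 -2.7 ]
-0.011 [ 0.14  0.42  2.19  1.4   0.08 -2.81]
-0.014 None
t -0.01 f -0.3089520286678474 [ 0.145  0.421  2.188  1.375  0.077 -2.787]
open 0.08416592463862103 88.20741506293416 (np.float64(-2.78858510211127), np.float64(0.03194664117333247), array([-4.09078784, -3.23744762,  6.40120943]), np.float64(0.019706718740053475)) 32.3
```

Run:
```python
from h import *
q0=np.array(r.current_q());np.save("/tmp/q0.npy",q0)
base=None;L=[]
for a in [*np.arange(.2,1.61,.2),*np.arange(1.65,2.3,.05)]:
    q=q0.copy();q[5]+=a;r.set_joints(q);s=state();L.append((a,s[1],s[3]))
    print(round(a,2),s[1].round(3),round(s[3],3),s[2].round(1),r.current_opening().__round__(3))
    if a>.7 and a<1.3: base=s[3] if base is None else (base+s[3])/2
    if base and s[3]-base>.13: break
print("base",base,r.current_t())
s=snap("side");t=snap("top");o=np.zeros((600,800,3),np.uint8)
o[:,:400]=cv2.resize(s["pixels"][200:320,240:320],(400,600),interpolation=3);o[:,400:]=cv2.resize(t["pixels"][165:285,250:330],(400,600),interpolation=3);cv2.imwrite("pics/turn.png",o[:,:,::-1])
```

```text
0.2 0.436 0.236 [-0.9  0.5  1.5] 0.087
0.4 0.375 0.184 [-1.3  1.6  3. ] 0.087
0.6 0.398 0.18 [-2.   3.2  3.6] 0.089
0.8 0.327 0.184 [-1.7  4.4  4.5] 0.091
1.0 0.378 0.011 [-1.1  5.5  4.6] 0.086
1.2 0.305 0.061 [-0.8  5.6  5. ] 0.088
1.4 0.283 0.062 [-1.7  5.2  5.1] 0.087
1.6 0.308 0.062 [0.7 5.8 5.2] 0.091
1.65 -0.074 0.285 [0.7 5.2 5.2] 0.089
base 0.07925357909698505 35.0167
```

View pics/turn.png

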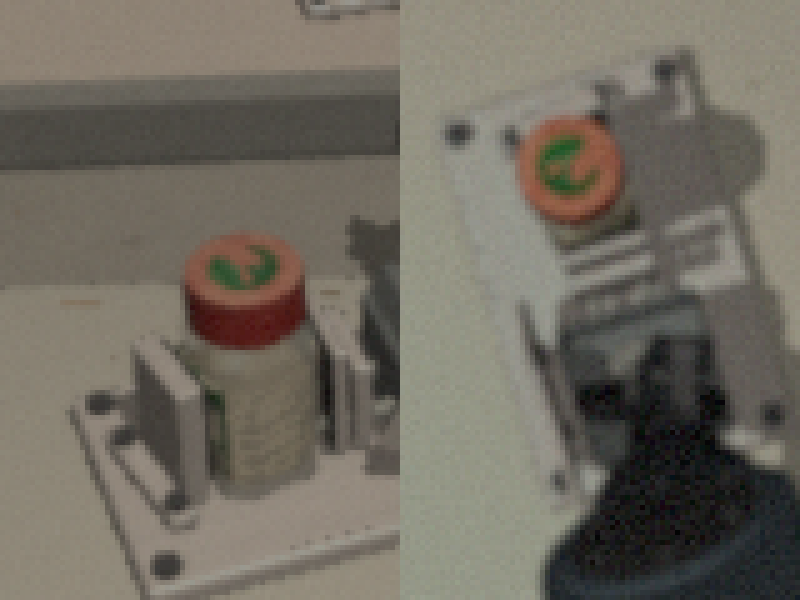

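Side view: the jar stands upright at (250,400) between the fence (170,410) and the jaw (340,390), which is now close to it. The screw is turning, seen from its tips at (600,400) and (710,400). Wrist torque is the useful signal, not effort.

```bash
cat >> h.py <<'E'
def turn(a):
    q0=np.load("/tmp/q0.npy");q=q0.copy();q[5]+=a;r.set_joints(q)
    S=[]
    for _ in range(6): r.sleep(.03);S.append(state()[1])
    print(round(a,3),"tz",np.mean(S).round(3),np.std(S).round(3),"q err",round(r.current_q()[5]-q[5],4),state()[2].round(1),round(r.current_opening(),3));return np.mean(S)
def jaw():
    X=[]
    for _ in range(3):
        C=toC(pts(snap("top")).reshape(-1,3));x,y,z=C.T
        j=(x>-.03)&(x<.03)&(z>.060)&(z<.075)&(abs(y)<.018);X.append([np.percentile(x[j],95),j.sum()])
        c=C[(z>.104)&(z<.118)&(x>.0)&(x<.07)&(abs(y)<.04)]
    print("jaw front",np.mean(X,0).round(4),"cap",np.median(c,0).round(4),np.ptp(c,axis=0).round(3))
E
python3 - <<'E'
from h import *
jaw()
for a in (1.75,1.85,1.95,2.05):
    turn(a)
jaw();print(r.current_t())
E
```

```text
jaw front [1.46e-02 1.43e+02] cap [0.0349 0.0045 0.1094] [0.045 0.044 0.013]
1.75 tz 0.082 0.029 q err -0.0094 [2.  6.  4.8] 0.086
1.85 tz 0.106 0.022 q err -0.0093 [0.5 5.4 4.3] 0.089
1.95 tz 0.093 0.044 q err -0.0093 [1.  5.4 4.4] 0.093
2.05 tz 0.118 0.021 q err -0.0093 [1.7 5.6 5.5] 0.093
jaw front [1.54e-02 1.38e+02] cap [0.0354 0.0044 0.1095] [0.044 0.045 0.013]
37.2167
```

```bash
cat >> h.py <<'E'
def jawhist(Ps,tag):
    C=np.vstack([toC(P.reshape(-1,3)) for P in Ps]);x,y,z=C.T
    j=(z>.066)&(z<.074)&(abs(y)<.017)&(x>-.05)&(x<.08)
    h,_=np.histogram(x[j],np.arange(-.05,.081,.003));print(tag,h.tolist())
E
python3 - <<'E'
from h import *
jawhist([np.load("/tmp/top1.npz")["P"]],"top0");jawhist([np.load("/tmp/side1.npz")["P"]],"side0")
jawhist([pts(snap("top")) for _ in range(3)],"top x3");jawhist([pts(snap("side")) for _ in range(3)],"side x3")
q0=np.load("/tmp/q0.npy")
for a in (2.1,2.15,2.2):
    q=q0.copy();q[5]+=a;r.set_joints(q);print(a,[state()[1].round(3) for _ in range(3)])
M=R.from_quat(r.current_ee_rot()).as_matrix();P=pts(snap("wrist"));T=(P-np.array(r.current_tool_pos()))@M
k=(np.hypot(T[...,0],T[...,1])>.02)&(np.hypot(T[...,0],T[...,1])<.038)&(T[...,2]>-.024)&(T[...,2]<.008)
t=T[k]; print("around",len(t)); 
for lo in np.arange(-.024,.008,.004):
    s=t[(t[:,2]>=lo)&(t[:,2]<lo+.004)]; print(round(lo,3),len(s),[s[s[:,0]>.005][:,:2].mean(0).round(3).tolist(),(s[:,0]>.005).sum()] if len(s) else "")
E
```

```text
top0 [1, 5, 2, 6, 9, 14, 9, 2, 0, 0, 0, 1, 1, 11, 21, 16, 4, 0, 0, 0, 0, 0, 0, 0, 0, 0, 0, 0, 0, 0, 0, 0, 0, 0, 0, 2, 7, 17, 19, 19, 15, 4, 2]
side0 [6, 1, 2, 4, 8, 11, 3, 1, 0, 0, 0, 0, 0, 4, 16, 16, 5, 0, 0, 0, 0, 0, 0, 0, 0, 0, 0, 0, 0, 0, 0, 0, 0, 0, 0, 1, 4, 10, 20, 17, 18, 12, 2]
top x3 [17, 19, 26, 30, 33, 49, 29, 2, 0, 0, 0, 0, 0, 0, 0, 2, 0, 23, 50, 37, 37, 19, 5, 0, 0, 0, 0, 0, 0, 0, 0, 0, 0, 0, 0, 0, 0, 5, 28, 50, 45, 20, 4]
side x3 [21, 0, 12, 6, 11, 29, 17, 1, 0, 0, 0, 0, 0, 0, 0, 0, 0, 8, 48, 35, 4, 7, 0, 0, 0, 0, 0, 0, 0, 0, 0, 0, 0, 0, 0, 28, 47, 33, 53, 54, 53, 31, 6]
2.1 [np.float64(-0.074), np.float64(-0.074), np.float64(-0.074)]
2.15 [np.float64(-0.128), np.float64(-0.128), np.float64(-0.128)]
2.2 [np.float64(-0.15), np.float64(-0.15), np.float64(-0.15)]
around 1355
-0.024 44 [[0.021, -0.001], np.int64(18)]
-0.02 806 [[0.024, -0.001], np.int64(547)]
-0.016 267 [[0.03, -0.001], np.int64(261)]
-0.012 156 [[0.032, -0.001], np.int64(156)]
-0.008 54 [[0.033, -0.001], np.int64(54)]
-0.004 28 [[0.033, -0.001], np.int64(28)]
0.0 0 
0.004 0
```

```bash
cat >> h.py <<'E'
def jx(n=6,cam="side",Ps=None):
    Ps=Ps if Ps is not None else [pts(snap(cam)) for _ in range(n)]
    C=np.vstack([toC(P.reshape(-1,3)) for P in Ps]);x,y,z=C.T
    j=(z>.064)&(z<.075)&(abs(y)<.017)&(x>-.016)&(x<.012);a=x[j]*1000
    k=(z>.104)&(z<.118)&(x>.0)&(x<.07)&(abs(y)<.04)
    return cam,len(a)//len(Ps),np.percentile(a,[5,10,25,50]).round(2).tolist(),"cap",(C[k].mean(0)*1000).round(2) if k.sum() else None
E
python3 - <<'E'
from h import *
print("start",jx(Ps=[np.load("/tmp/side1.npz")["P"]]),jx(cam="top",Ps=[np.load("/tmp/top1.npz")["P"]]))
for a in (2.2,2.3,2.4):
    turn(a);print(jx(),jx(4,"top"))
print(r.current_t())
E
```

```text
start ('side', 51, [-8.1, -7.76, -6.15, -3.9], 'cap', None) ('top', 60, [-9.49, -9.12, -8.16, -5.97], 'cap', None)
2.2 tz -0.127 0.033 q err -0.0096 [1.9 4.8 3.9] 0.087
('side', 32, [4.22, 4.66, 5.52, 6.71], 'cap', array([ 36.88,   4.78, 108.05])) ('top', 61, [3.01, 3.44, 4.56, 6.94], 'cap', array([ 35.46,   4.4 , 109.42]))
2.3 tz 0.028 0.019 q err -0.0094 [1.3 5.7 4.3] 0.085
('side', 32, [4.31, 4.73, 5.7, 7.03], 'cap', array([ 36.93,   4.88, 108.07])) ('top', 60, [-1.14, 3.24, 4.51, 6.82], 'cap', array([ 35.39,   4.4 , 109.47]))
2.4 tz 0.019 0.027 q err -0.0096 [2.5 4.9 4.9] 0.089
('side', 32, [4.4, 4.8, 5.81, 7.03], 'cap', array([ 36.94,   4.83, 108.02])) ('top', 59, [-0.19, 3.44, 4.51, 6.66], 'cap', array([ 35.24,   4.37, 109.61]))
41.1667
```

Between 2.2 and 2.4 rad the jaw has stopped moving (12.5 mm travel, so contact came at about 2.07 rad). That makes the pressing about 19 N now. I'll go to 2.5 rad (about 25 N), release, back off and check.

Run:
```python
from h import *
turn(2.51);print(jx())
p=np.array(r.current_tool_pos());r.set_gripper(.36);print("open",r.current_opening(),state()[2].round(1))
r.move_linear(p+.03*AX,vel=.05);r.move_linear(p+.12*AX,vel=.12);r.sleep(.2)
P=pts(snap("wrist"));C=(P.reshape(-1,3)-GP)@np.c_[EX,EY,AX];m=(abs(C[:,0])<.038)&(abs(C[:,1])<.036)&(C[:,2]>-.010)&(C[:,2]<.03)
c=C[m];rc=cv2.minAreaRect(c[:,:2].astype(np.float32)*1000);print(len(c),rc)
print(jx(),jx(4,"top"))
S=toC(pts(snap("side")).reshape(-1,3));T=pts(snap("top"))
print("dropper",np.nanmedian(T[226:231,197:202].reshape(-1,3),0).round(3),r.current_contact_force().round(1) if hasattr(r.current_contact_force(),'round') else r.current_contact_force(),r.current_t())
```

```text
2.51 tz 0.01 0.02 q err -0.0096 [2.5 5.1 4.3] 0.089
('side', 31, [4.52, 4.75, 5.7, 6.99], 'cap', array([ 36.96,   4.84, 108.1 ]))
open 0.35946202637484825 [-0.7 -0.3  0.7]
1098 ((0.7586650848388672, 0.15726757049560547), (65.79656982421875, 10.039761543273926), 20.21186637878418)
('side', 31, [4.43, 4.81, 5.58, 7.0], 'cap', array([ 36.94,   4.9 , 108.12])) ('top', 59, [-0.25, 3.77, 4.87, 7.24], 'cap', array([ 35.41,   4.42, 109.5 ]))
dropper [0.541 0.362 0.073] [-0.1  0.3 -0.1] 44.7917
```

The screw turned 2.50 rad as commanded, for an estimated 25 N. The jar is upright, the dropper hasn't moved and the arm is clear, so I'm handing in.

```bash
python3 -c "
from h import *
print(r.hand_in())"
```

```text
the job is handed in; nothing more can be done
None
```

I handed the job in at about 45 s with the jar clamped upright against the fence, the screw released and the dropper bottle unmoved; the pressing force, about 25 N, is estimated from jaw travel, and no verdict came back.

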